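# Turn the freshener carousel to its empty hook and hang the last pine clip

## Robot

A 6-joint arm with a two-finger parallel gripper is mounted at the origin on the work surface. World frame = base frame: x ahead of the robot, y to its left, z up, the work surface at z = 0. Lengths are in m, angles in rad, forces in N, time in s.
With the tool pointing down it reaches from about 0.35 to 0.925 m from the base axis. Payload 6.4 kg.
Tool frame: the origin (TCP) lies at the very end of the fingers, on their centre line; the grasp point (between the pads) lies 19 mm behind it; z points along the fingers, y is the line along which they close (so a half turn about z gives the same grasp; the last joint's range is limited). The gripper opens to 94 mm and grips with 3 to 60 N. Pads are 16 mm wide; open, the fingers measure 119 mm over their backs; the gripper's body (75 mm by 177 mm) begins 78 mm behind the grasp point.
Start: joints at [-1.34, 0.245, 1.558, -0, 1.339, -0.174], TCP at [0.256, -0.597, 0.205] pointing down, gripper open.
Joint ranges: [-3.13, 3.13], [-1.02, 2.26], [0.13, 2.54], [-0.95, 4.09], [0.21, 2.88], [-2.74, 2.74]. Speed limits (rad/s): [2.57, 2.57, 3.14, 3.14, 3.14, 3.14].

## Interface

Orientations are given as [roll, pitch, yaw] about the fixed x, y, z axes, in that order (R = Rz(yaw) Ry(pitch) Rx(roll)).
In Python, from plant import robot gives the robot as it stands. Calls block until the motion is done:
- robot.move_ptp(position, orientation): joint-space move of the TCP to a pose.
- robot.line_to(position, frame=None, feed=0.15, threshold=None): straight line of the TCP; frame=None keeps the orientation; feed is the mean speed in m/s. With threshold (N) it stops when the force on the tool has changed by that much, and returns True; else False.
- robot.movej(angles): joint-space move.
- robot.set_gripper(opening, force=None): finger opening in m; force is the grip in N (None keeps the last); returns when the fingers have stopped.
- robot.wait(seconds).
- robot.inverse_kinematics(position, orientation): joint angles nearest the present ones, or None.
- robot.camera(name): name is "scene" or "top" or "wrist"; returns a dict with "frame" (384x512x3 uint8, blue, green, red), "vfov" (degrees; the focal length in pixels is half the picture's height over the tangent of half this angle, whatever the lens; pixels are square), "cx", "cy" (the principal point, pixels), "world_from_camera" (4x4, takes a point from camera to world coordinates); the wrist camera has in their place "T_tool_cam" (4x4, takes a point from camera to tool coordinates, whose origin is the TCP and whose axes are the flange's). Camera axes: x right, y up, looking along -z (the intrinsics and any distortion apply to the point x, -y, -z); pixel columns grow to the right and rows downward; lengths in m; the calibration is good to about 2 mm. A picture is of the moment at which its call begins: read the wrist's pose just before it. There is no depth.
A pose or a line that the arm cannot do raises robot.Unreachable and nothing moves.
- robot.sign_off(): hands the job in; it is judged then, once.
Readings, each from a call of its own:
- robot.read_time_s(): time.
- robot.read_joint_pos(): joint angles.
- robot.read_qd(): joint speeds.
- robot.read_joint_efforts(): joint torques, N m.
- robot.read_position(): TCP position.
- robot.read_orientation(): TCP orientation.
- robot.read_force(): force on the tool from outside, world axes, zero at the start.
- robot.read_ft_torque(): the same for the moment, N m.
- robot.read_gripper_width(): finger opening in m.
- robot.read_grip_force(): force on a finger pad.
Only numpy, scipy, OpenCV 4.12 (cv2) and the standard library are available. Lean on these libraries where they do the work, as an engineer would, in place of code of your own. Each camera call takes 0.05 s, during which the arm holds its last target. There are 200 camera calls.

## Task

Turn the freshener carousel clockwise (seen from above) until you feel it come up firmly against its rubber stop, which brings the empty hook to the front; press it there clearly but without forcing the stop, and leave it resting against it. Then take the green pine clip from the clear bin and hang it gently on that empty hook, let go, and leave the jars, the diffuser stone and the wheel brush where they are.

Things in the scene. Friction and masses are not known exactly. Their poses are not given: they have to be found in the camera images.
- carousel_base: Fixed round dark steel base, 170 mm across, 20 mm high, origin at the centre of its underside on the counter, z up; its -x axis is the front of the stand. A small sprung orange stop (16 mm across, 28 mm tall) stands on it near the front.
- stand_front (a point): Front rim of the base (85 mm from the axis), near the orange stop. The stop halts the clockwise-turning carousel where the carousel's yaw equals the base's yaw, give or take 0.25 rad: adjustable, not measured, to be felt. It yields like a spring, about 3.5 N at the peg per mm of peg travel. Press it with 5 N or more (on top of the turning drag) for a moment, never above 20 N.
- carousel: Turning part: origin on the axis at counter level, z up, yaw = turning angle. White deck 144 mm across, top at 195 mm. Five steel hooks point outwards below it; the one on its own -x side is empty, four carry fixed green clips (tops 198 mm high, 104 mm from axis). Starts 0.8 to 2.2 rad counter-clockwise of the stop; turning drags about 2.7 N at the peg; stays where left.
- turn_peg (a point): Centre of the top of the black upright turning peg on the deck: 14 mm across, 50 mm tall (from 195 to 245 mm height), 55 mm from the axis, on the carousel's +x side, opposite the empty hook.
- hook_seat (a point): Point on top of the empty hook's rod (6 mm thick) where a clip's eye hangs: 99.5 mm from the axis, 168 mm high. Inwards of it, 9.5 mm away, a collar 20 mm across; outwards, 9.5 mm away, a lip turned up 7 mm above the rod's top; the hook ends 15.5 mm outwards. Its axes are the carousel's: -x points outwards along the hook.
- clip: Loose green plastic pine-shaped vent clip, upright in the bin's middle pocket: 118 mm tall (z), 8 mm thick (x), 58 mm wide at most (y), about 25 g; origin at the centre of its foot. From 66 to 88 mm height an open eye, 22 mm high, 16 mm wide, goes through along x (side bars 4 mm, top bar 6 mm); above it a flat grip tab. May hang either way round.
- clip_eye (a point): Middle of the underside of the eye's top bar, 88 mm above the clip's foot: the surface that rests on the hook.
- clip_tab (a point): Centre of the grip tab, 24 mm wide (y), 24 mm tall, 8 mm thick (x), 106 mm above the clip's foot.
- bin: Fixed clear acrylic bin, 50 x 74 mm, 45 mm high, walls 4 mm, floor 4 mm, three pockets side by side along its x; origin at the centre of its underside. The clip stands in the middle pocket, its wide side along the bin's y.
- jar_a: Amber glass scent jar with wooden cap, 56 mm across, 85 mm tall, origin under its centre. Leave alone.
- jar_b: Second amber glass scent jar, same size. Leave alone.
- diffuser: White ceramic diffuser stone, 72 mm across, 28 mm high, origin under its centre. Leave alone.
- wheel_brush: Wheel brush lying along its x: black rubber handle, blue head, 255 mm long, 44 mm thick, origin below its middle. Leave alone.
Mind the look-alikes: they are no part of the job. Several things look just like the clip: the one meant starts farthest to the robot's left.

How it is judged:
On the way, in this order (a step that is already met when the one before it is completed fails the run):
1. the carousel has been turned until it bears on its stop with at least 5 N (contact force between carousel and carousel_base above 5 N), for 0.2 s.
2. the clip hangs on the empty hook by its eye, let go (distance between clip_eye and hook_seat below 0.012 m and z of clip_eye in the frame of hook_seat below 0.004 m and angle between clip's own z axis and vertical below 0.3 rad and contact force between clip and the fingers below 0.1 N), for 0.3 s.
At the end, for the whole second after the job is handed in: The clip hangs at rest by its eye on the empty hook's rod, behind the lip (eye within 12 mm of the hook seat and within 4 mm of its height), within 0.3 rad of upright, and the carousel still rests against its stop (at least 0.3 N between them) (distance between clip_eye and hook_seat below 0.012 m and z of clip_eye in the frame of hook_seat between -0.004 and 0.004 m and angle between clip's own z axis and vertical below 0.3 rad and linear speed of clip below 0.1 m/s and contact force between carousel and carousel_base above 0.3 N); the robot touches nothing.
It fails at once if the stop is forced (more than 20 N) (contact force between carousel and carousel_base above 20 N).
It fails at once if the clip is jammed against the carousel (more than 20 N) (contact force between clip and carousel above 20 N).
It fails at once if a jar, the diffuser stone or the brush is moved more than 20 mm (distance of any of jar_a, jar_b, diffuser, wheel_brush from where it was at the start of the episode above 0.02 m).
It also fails if it takes over 72 s, if anything falls off the work surface, if the arm or the gripper's body presses on something with over 40 N, if the wrist force passes 120 N, or if a joint passes its speed limit or range.

## Working session

There is one attempt and no reset: what is moved stays moved. The work goes in short steps, each a Python script; the robot and the scene stay as the last script left them, time stands still between calls to the robot, and variables do not carry over. Pictures are saved under pics/ and viewed, at most 10 in all, crops included, and the job is handed in when it is done.

```bash
ls; mkdir -p pics; python3 - <<'E'
from plant import robot
import cv2,numpy as np
for n in("scene","top"):
    c=robot.camera(n); cv2.imwrite(f"pics/{n}0.png",c["frame"])
    print(n,{k:(np.round(v,4).tolist() if k!="frame" else 0) for k,v in c.items()})
a=cv2.imread("pics/scene0.png");b=cv2.imread("pics/top0.png")
cv2.imwrite("pics/s2.png",cv2.resize(a,(800,600)));cv2.imwrite("pics/t2.png",cv2.resize(b,(800,600)))
print(robot.read_time_s())
E
```

```text
pics
scene {'frame': 0, 'vfov': 52.4196, 'cx': 261.5478, 'cy': 189.8475, 'world_from_camera': [[0.5451, -0.4714, 0.6933, 1.2495], [0.8382, 0.2872, -0.4637, -0.4554], [0.0195, 0.8339, 0.5516, 0.7289], [0.0, 0.0, 0.0, 1.0]]}
top {'frame': 0, 'vfov': 55.3676, 'cx': 254.3893, 'cy': 187.4479, 'world_from_camera': [[0.1433, 0.9647, -0.2209, 0.3252], [-0.9897, 0.1403, -0.0296, 0.0054], [0.0024, 0.2229, 0.9748, 1.1186], [0.0, 0.0, 0.0, 1.0]]}
0.1
```

View pics/s2.png

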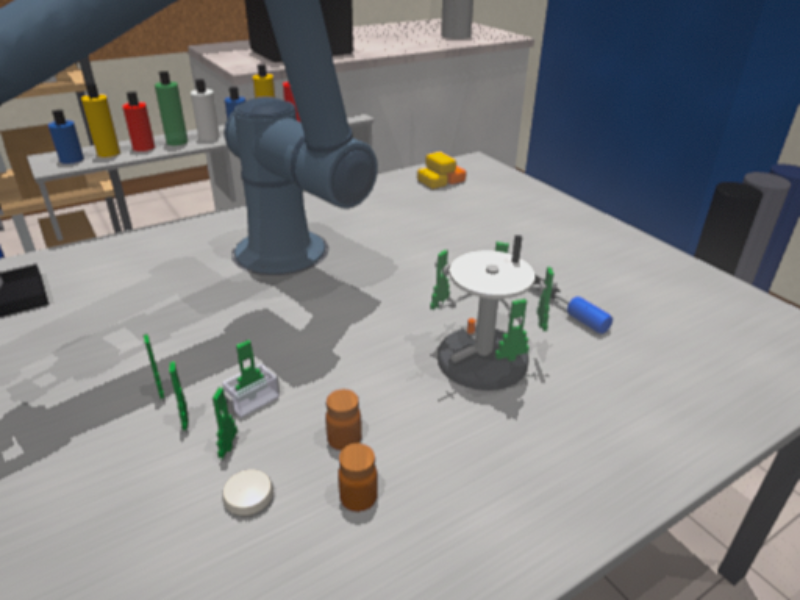

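View pics/t2.png

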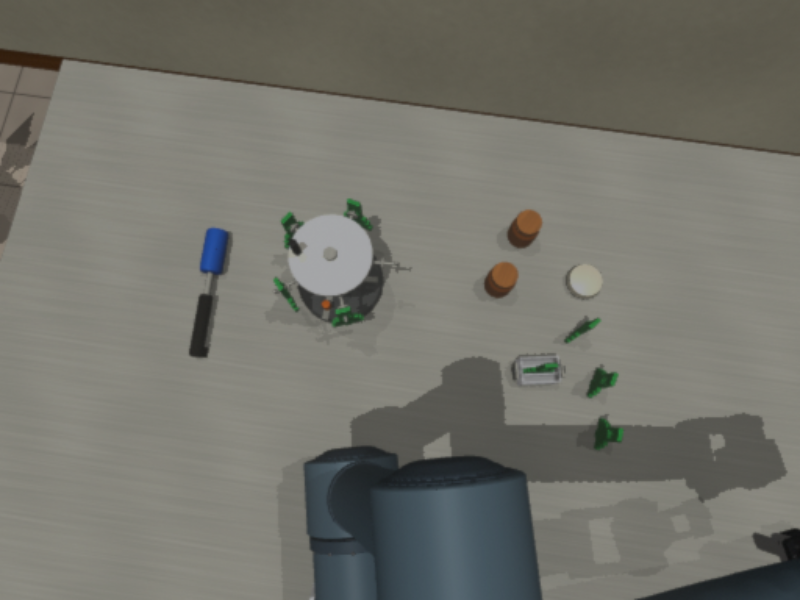

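```bash
cat > h.py <<'E'
import numpy as np,cv2
def panel(img,x0,y0,w=133,h=100,s=3):
    p=cv2.resize(img[y0:y0+h,x0:x0+w],(w*s,h*s),interpolation=cv2.INTER_CUBIC)
    for i in range(0,w,10):
        cv2.line(p,(i*s,0),(i*s,5),(0,0,255),1)
        if i%20==0: cv2.putText(p,str(x0+i),(i*s,14),0,.33,(0,0,255),1)
    for j in range(0,h,10):
        cv2.line(p,(0,j*s),(5,j*s),(0,0,255),1)
        if j%20==0: cv2.putText(p,str(y0+j),(6,j*s+4),0,.33,(0,0,255),1)
    return p
def ray(c,px):
    f=192/np.tan(np.radians(c["vfov"])/2); T=c["world_from_camera"]
    d=T[:3,:3]@np.array([(px[0]-c["cx"])/f,-(px[1]-c["cy"])/f,-1])
    return T[:3,3],d/np.linalg.norm(d)
def tri(rays):
    A=sum(np.eye(3)-np.outer(d,d) for o,d in rays); b=sum((np.eye(3)-np.outer(d,d))@o for o,d in rays)
    p=np.linalg.solve(A,b)
    return p,max(np.linalg.norm(np.cross(p-o,d)) for o,d in rays)
def atz(r,z): return r[0]+r[1]*(z-r[0][2])/r[1][2]
def proj(c,p):
    f=192/np.tan(np.radians(c["vfov"])/2); T=c["world_from_camera"]
    q=T[:3,:3].T@(np.asarray(p)-T[:3,3]); return np.array([c["cx"]+f*q[0]/-q[2],c["cy"]-f*q[1]/-q[2]])
E
python3 - <<'E'
from h import *
a=cv2.imread("pics/scene0.png");b=cv2.imread("pics/top0.png")
m=np.vstack([np.hstack([panel(a,265,148),panel(b,160,115)]),np.hstack([panel(a,125,205,66,50,6)[:300],panel(b,313,205,66,50,6)[:300]])[:, :798]])
print(m.shape) if 0 else 0
cv2.imwrite("pics/m1.png",m)
E
```

```text
Traceback (most recent call last):
ValueError: all the input array dimensions except for the concatenation axis must match exactly, but along dimension 1, the array at index 0 has size 798 and the array at index 1 has size 792
```

```bash
python3 - <<'E'
from h import *
a=cv2.imread("pics/scene0.png");b=cv2.imread("pics/top0.png")
def w(*r):
    h=max(i.shape[1] for i in r); return [cv2.copyMakeBorder(i,0,0,0,h-i.shape[1],0) for i in r]
m=np.vstack(w(np.hstack([panel(a,265,148),panel(b,160,115)]),np.hstack([panel(a,125,205,66,50,6),panel(b,313,205,66,50,6)])))
cv2.imwrite("pics/m1.png",m);print(m.shape)
E
```

```text
(600, 798, 3)
```

View pics/m1.png

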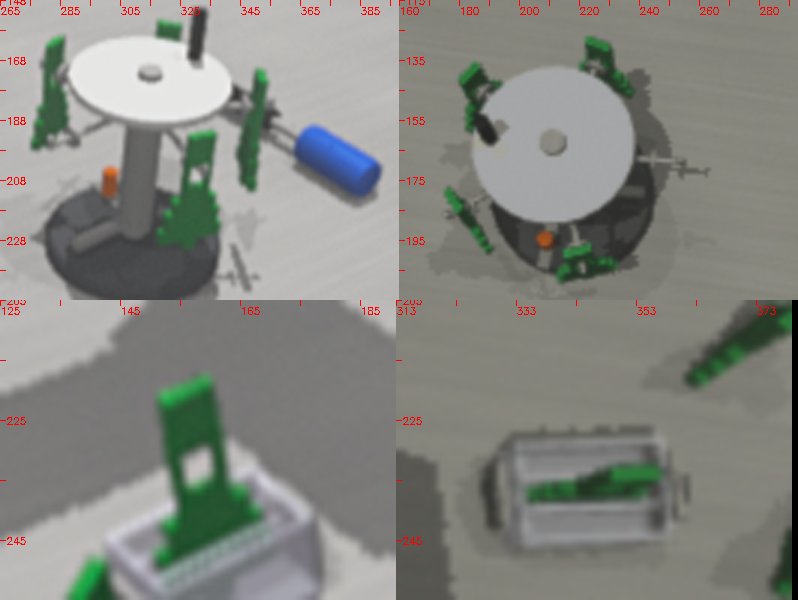

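```bash
python3 - <<'E'
from h import *
from plant import robot
S=robot.camera("scene");T=robot.camera("top")
P={"pegtop":((331,151.3),(187.7,154.3)),"deckc":((314.8,174.4),(211.5,163.2)),"stop":((301.7,205),(208.7,194.7)),"tabtop":((156.3,219.3),(353.2,233.7))}
for k,(s,t) in P.items():
    p,e=tri([ray(S,s),ray(T,t)]);print(k,p.round(4),round(e,4))
print("deck195 S,T",atz(ray(S,(314.8,174.4)),.195),atz(ray(T,(211.5,163.2)),.195))
print("tab122",atz(ray(S,(156.3,219.3)),.122),atz(ray(T,(353.2,233.7)),.122))
for n,r in(("binT",((333,228),(357,228),(358,246),(335,246))),):
    for q in r: print(n,atz(ray(T,q),.045).round(4))
print("hook tip",atz(ray(T,((710-399)/3+160,115+172/3)),.17),"tab dirs",atz(ray(T,(348.5,234.2)),.122),atz(ray(T,(357.5,232.7)),.122))
E
```

```text
pegtop [0.5831 0.2091 0.2461] 0.0003
deckc [0.585  0.1565 0.1915] 0.0019
stop [0.5269 0.1712 0.0499] 0.002
tabtop [ 0.4625 -0.2462  0.1237] 0.0019
deck195 S,T [0.58972513 0.15465    0.195     ] [0.58292064 0.15436265 0.195     ]
tab122 [ 0.46148078 -0.24404833  0.122     ] [ 0.46204519 -0.24846199  0.122     ]
binT [ 0.4808 -0.2079  0.045 ]
binT [ 0.4909 -0.2777  0.045 ]
binT [ 0.4391 -0.2849  0.045 ]
binT [ 0.4295 -0.2187  0.045 ]
hook tip [0.58488714 0.01553555 0.17      ] tab dirs [ 0.45885967 -0.23593457  0.122     ] [ 0.46643048 -0.25981123  0.122     ]
```

```bash
cat >> h.py <<'E'
C=np.array([.585,.1555]); D=np.pi
def dn(y): return [np.pi,0,y]
def arc(th,r=.055,z=.212): return [C[0]+r*np.cos(th),C[1]+r*np.sin(th),z]
E
python3 - <<'E'
from h import *
from plant import robot
print(robot.read_orientation(),robot.read_force(),robot.read_gripper_width())
c=robot.camera("wrist");print(c["vfov"],c["cx"],c["cy"],np.round(c["T_tool_cam"],3).tolist())
for s in (-1,1):
  for th in (2.1,1.6,1,.5,0):
    q=robot.inverse_kinematics(arc(th),dn(th+s*np.pi/2)); print(s,th,None if q is None else np.round(q,2))
for y in (0,1.57,-1.57,3.14): 
  q=robot.inverse_kinematics([.462,-.246,.15],dn(y)); print(y,None if q is None else np.round(q,2))
  q=robot.inverse_kinematics([.485,.155,.2],dn(y)); print(y,None if q is None else np.round(q,2))
E
```

```text
[-3.14038155e+00 -1.99770999e-04  4.04861672e-01] [-0.15013804  0.23676549 -0.10699488] 0.09403786853319046
71.13273368805982 258.41920909896635 187.38157290007035 [[-0.001, 0.969, 0.246, 0.07], [1.0, 0.001, 0.001, 0.001], [0.0, 0.246, -0.969, -0.179], [0.0, 0.0, 0.0, 1.0]]
-1 2.1 [ 0.16  0.11  1.7  -0.    1.33  1.2 ]
-1 1.6 [ 0.16  0.17  1.63 -0.    1.34  1.71]
-1 1 [ 0.14  0.23  1.56 -0.    1.35  2.28]
-1 0.5 None
-1 0 None
1 2.1 [ 0.16  0.11  1.7   0.    1.33 -1.94]
1 1.6 [ 0.16  0.17  1.63  0.    1.34 -1.44]
1 1 [ 0.14  0.23  1.56  0.    1.35 -0.86]
1 0.5 [ 0.11  0.26  1.53  0.    1.35 -0.39]
1 0 [ 0.07  0.26  1.53 -0.    1.35  0.07]
0 [-0.71  0.01  1.93 -0.    1.21  0.86]
0 [ 0.09 -0.08  1.92 -0.    1.31  1.66]
1.57 [-0.71  0.01  1.93  0.    1.21 -0.71]
1.57 [ 0.09 -0.08  1.92 -0.    1.31  0.09]
-1.57 [-0.71  0.01  1.93 -0.    1.21  2.43]
-1.57 None
3.14 [-0.71  0.01  1.93  0.    1.21 -2.28]
3.14 [ 0.09 -0.08  1.92  0.    1.31 -1.48]
```

```bash
cat > turn.py <<'E'
from h import *
from plant import robot
robot.set_gripper(0.0,10)
th=1.6+.6
robot.move_ptp(arc(th,z=.33),dn(th+D/2))
robot.line_to(arc(th),feed=.15)
robot.wait(.2); F0=np.array(robot.read_force()); print("F0",F0.round(2),robot.read_time_s())
def tang(th): 
    f=np.array(robot.read_force())-F0; return -(f@np.array([np.sin(th),-np.cos(th),0])),f
hit=False
while th>-.3 and not hit:
    th-=.12
    hit=robot.line_to(arc(th),frame=dn(th+D/2),feed=.035,threshold=5.5)
    t,f=tang(th); print(round(th,2),hit,round(t,2),f.round(2))
    if t>8.5: break
p=np.array(robot.read_position()); th=np.arctan2(p[1]-C[1],p[0]-C[0]); print("at",p.round(4),"th",th.round(3),"t",round(tang(th)[0],2),robot.read_time_s())
E
python3 turn.py
```

```text
F0 [0.45 0.02 0.07] 5.8167
2.08 False 0.15 [-0.31  0.26 -0.21]
1.96 False 0.29 [-0.31  0.   -0.28]
1.84 True 0.23 [-0.49  0.91  0.64]
at [0.5663 0.2074 0.2113] th 1.916 t 0.15 6.7083
```

```bash
cat > turn2.py <<'E'
from h import *
from plant import robot
F0=np.array([.2,.1,0])
def tang(th): 
    f=np.array(robot.read_force())-F0; return -(f@np.array([np.sin(th),-np.cos(th),0])),f
def now():
    p=np.array(robot.read_position()); return np.arctan2(p[1]-C[1],p[0]-C[0])
th=now()
for k in range(40):
    th=now()-.12
    if th<-.2: break
    hit=robot.line_to(arc(th),frame=dn(th+D/2),feed=.03,threshold=5.5)
    t,f=tang(th); print(round(th,2),round(now(),3),hit,round(t,2),f.round(2))
    if hit:
        robot.wait(.1); t,f=tang(now()); print("  settled",round(t,2))
    if t>5: break
print(robot.read_position().round(4) if hasattr(robot.read_position(),'round') else robot.read_position(),robot.read_time_s())
E
python3 turn2.py
```

```text
1.8 1.855 True 0.44 [-0.4  -0.26 -0.33]
  settled -0.18
1.74 1.818 True 0.43 [-0.5   0.33  0.11]
  settled 0.15
1.7 1.782 True -0.01 [ 0.15 -1.04 -0.36]
  settled 0.36
1.67 1.755 True -0.51 [ 0.53 -0.14 -0.14]
  settled -0.03
1.64 1.726 True -0.18 [ 0.16  0.34 -0.2 ]
  settled 0.17
1.61 1.699 True 0.34 [-0.33 -0.4   0.58]
  settled -0.13
1.59 1.675 True 0.19 [-0.18 -0.57  0.23]
  settled -0.87
1.56 1.65 True 0.42 [-0.42 -0.3  -0.13]
  settled 0.52
1.54 1.624 True 0.15 [-0.15  0.03 -0.26]
  settled -0.14
1.51 1.597 True 1.15 [-1.13  0.36 -0.09]
  settled 0.92
1.49 1.57 True 0.15 [-0.21 -0.68 -1.3 ]
  settled 0.92
1.46 1.544 True 0.97 [-0.98 -0.09 -0.01]
  settled 0.44
1.43 1.517 True -0.54 [ 0.47 -0.55 -0.19]
  settled -0.2
1.41 1.491 True 0.91 [-1.08 -0.94 -0.44]
  settled -0.6
1.38 1.464 True 0.69 [-0.66  0.24 -0.12]
  settled 0.47
1.35 1.437 True 0.48 [-0.62 -0.6  -0.68]
  settled 0.07
1.33 1.41 True 0.04 [ 0.06  0.42 -1.25]
  settled -0.48
1.3 1.382 True -0.1 [ 0.01 -0.33 -0.11]
  settled 0.59
1.27 1.355 True -0.59 [ 0.28 -1.09 -0.03]
  settled 0.4
1.24 1.328 True 1.07 [-1.29 -0.4
[... 484 characters left out ...]
73 True 0.12 [-0.11  0.06 -0.46]
  settled -0.28
0.96 1.043 True 0.16 [-0.37 -0.25 -0.27]
  settled 0.51
0.93 1.013 True 0.54 [-0.85 -0.24 -0.2 ]
  settled 1.14
0.9 0.983 True -0.32 [ 0.1  -0.39 -0.28]
  settled 0.94
0.87 0.954 True 0.4 [-0.24  0.33 -1.  ]
  settled 0.84
0.84 0.923 True 0.53 [-1.   -0.32  0.28]
  settled -0.54
0.81 0.892 True 0.26 [ 0.19  0.58 -0.  ]
  settled 1.0
0.78 0.861 True -0.03 [-0.14 -0.19 -0.56]
  settled -0.35
0.75 0.834 True 0.47 [-0.4   0.27  0.44]
  settled -0.08
0.72 0.805 True -0.41 [-0.69 -1.15  0.37]
  settled -0.05
0.69 0.776 True 0.21 [-0.69 -0.3  -0.56]
  settled 0.63
0.66 0.747 True -0.58 [-0.15 -0.85  0.13]
  settled 0.73
[0.6236 0.1918 0.2075] 19.9833
```

```bash
python3 - <<'E'
from h import *
from plant import robot
S=robot.camera("scene");T=robot.camera("top")
cv2.imwrite("pics/s3.png",S["frame"])
cv2.imwrite("pics/m3.png",np.hstack([panel(S["frame"],255,108,133,140,3),panel(T["frame"],160,115,133,140,3)]))
print(robot.read_force(),robot.read_position())
E
```

```text
[ 0.30396285 -0.06761011 -0.39265819] [0.62348173 0.19181225 0.20737205]
```

View pics/m3.png

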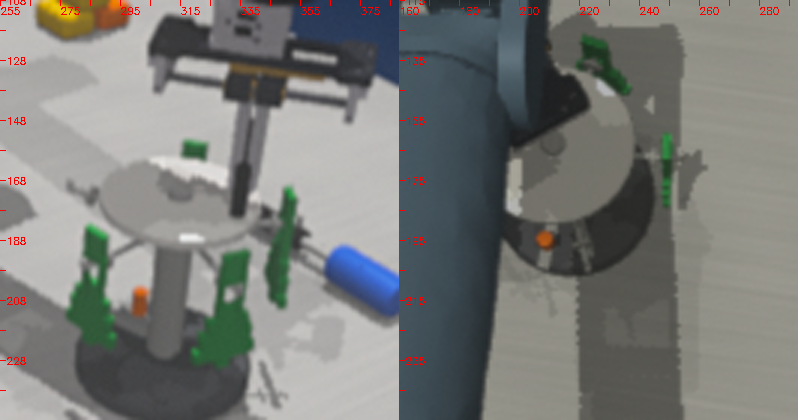

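```bash
cat > turn3.py <<'E'
from h import *
from plant import robot
F0=np.array([.2,.1,0])
def tang(th): 
    f=np.mean([robot.read_force() for _ in range(3)],0)-F0; return -(f@np.array([np.sin(th),-np.cos(th),0]))
def now():
    p=np.array(robot.read_position()); return np.arctan2(p[1]-C[1],p[0]-C[0])
th=now();hi=0
t0=robot.read_time_s()
while th>-.15 and robot.read_time_s()<t0+9:
    th-=.035 if hi<5 else .012
    hit=robot.line_to(arc(th,z=.21),frame=dn(th+D/2),feed=.02,threshold=12)
    hi=tang(th); print(round(th,3),round(now(),3),hit,round(hi,2))
    if hit: break
    if hi>10.5: robot.wait(.35); print("held",round(tang(th),2)); break
print(robot.read_position(),robot.read_time_s())
E
python3 turn3.py
```

```text
0.721 0.731 False 1.47
0.686 0.691 False 1.59
0.651 0.65 False 2.29
0.616 0.612 False 1.71
0.581 0.577 False 0.83
0.546 0.542 False 0.95
0.511 0.507 False 1.88
0.476 0.472 False 0.6
0.441 0.437 False 1.85
0.406 0.402 False 0.56
0.371 0.367 False 1.62
0.336 0.333 False 0.33
0.301 0.297 False 1.05
0.266 0.269 False 2.64
0.231 0.249 False 5.44
0.219 0.246 False 7.07
0.207 0.241 False 7.99
0.195 0.235 False 8.46
0.183 0.229 False 10.02
0.171 0.222 False 10.32
0.159 0.217 False 12.0
held 10.92
[0.63926271 0.16745696 0.21014025] 25.7417
```

```bash
python3 - <<'E'
from h import *
from plant import robot
import pickle
th=.217
robot.line_to(arc(th+.25,z=.212),feed=.05)
robot.line_to(arc(th+.25,z=.33),feed=.25)
robot.set_gripper(.045,10)
R={}
for n,p in (("hA",(.45,.17,.30)),("hB",(.45,.07,.30)),("bA",(.46,-.20,.26)),("bB",(.46,-.30,.26))):
    robot.move_ptp(p,dn(D/2)) if n in("hA","bA") else robot.line_to(p,feed=.2)
    robot.wait(.1)
    P=np.array(robot.read_position());O=np.array(robot.read_orientation());c=robot.camera("wrist")
    R[n]=(P,O,c); cv2.imwrite(f"pics/{n}.png",c["frame"])
S=robot.camera("scene");T=robot.camera("top");R["S"]=S;R["T"]=T
pickle.dump(R,open("R.pkl","wb"));print(robot.read_time_s())
i=[cv2.resize(R[n][2]["frame"],(400,300),interpolation=3) for n in("hA","hB","bA","bB")]
cv2.imwrite("pics/w4.png",np.vstack([np.hstack(i[:2]),np.hstack(i[2:])]))
E
```

```text
31.525
```

View pics/w4.png

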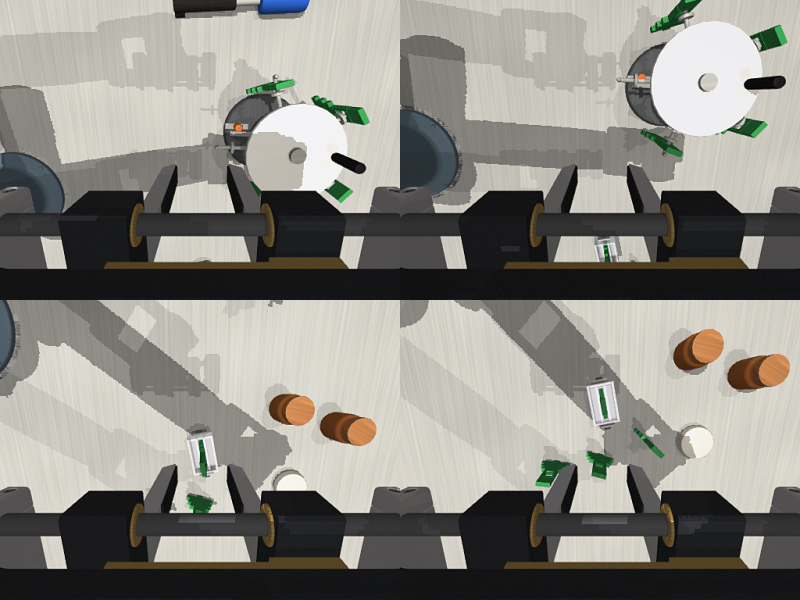

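```bash
python3 - <<'E'
from h import *
g=lambda n:cv2.imread(f"pics/{n}.png")
m=np.vstack([np.hstack([panel(g("hA"),270,155,66,50,6),panel(g("hB"),270,77,66,50,6)]),np.hstack([panel(g("bA"),225,168,66,58,6)[:348],panel(g("bB"),225,98,66,58,6)[:348]])])[:600]
m=np.vstack([m[:300],m[300:]]);cv2.imwrite("pics/m5.png",m)
E
```

```text
(no output)
```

View pics/m5.png

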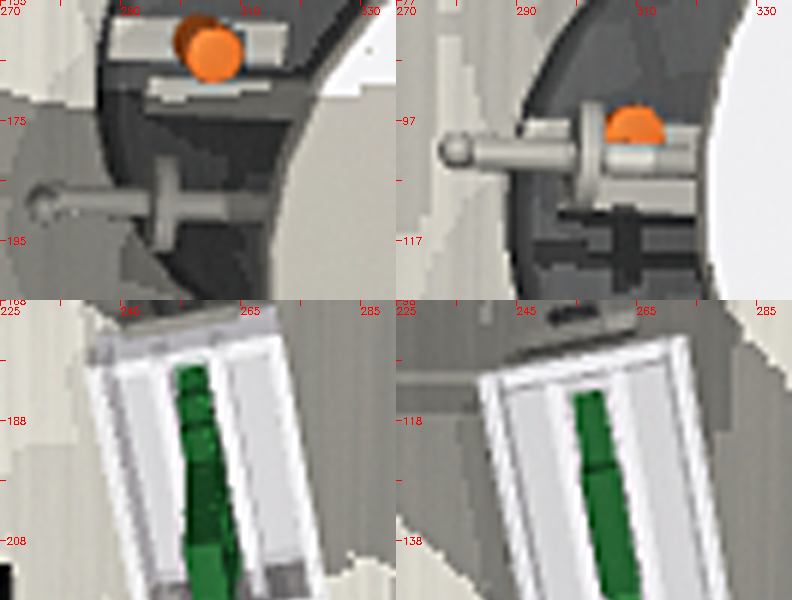

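```bash
cat >> h.py <<'E'
from scipy.spatial.transform import Rotation as Ro
def wr(rec):
    P,O,c=rec; M=np.eye(4);M[:3,:3]=Ro.from_euler("xyz",O).as_matrix();M[:3,3]=P
    return dict(vfov=c["vfov"],cx=c["cx"],cy=c["cy"],world_from_camera=M@np.array(c["T_tool_cam"]))
E
python3 - <<'E'
from h import *
import pickle
R=pickle.load(open("R.pkl","rb")); a,b=wr(R["hA"]),wr(R["hB"])
L={}
for n,u,v in(("knob",(276.7,188.8),(280.2,102)),("collar",(297.7,188.8),(302.7,102.5)),("hub",(380.5,198.5),(393.8,105)),("stop",(305.5,164),(309.7,98))):
    p,e=tri([ray(a,u),ray(b,v)]);L[n]=p;print(n,p.round(4),round(e,4),"S",proj(R["S"],p).round(1),"T",proj(R["T"],p).round(1))
print(np.linalg.norm(L["knob"]-L["collar"]))
g=lambda n:cv2.imread(f"pics/{n}.png")
m=np.vstack([np.hstack([panel(g("bA"),235,180,50,60,6),panel(g("bB"),235,110,50,60,6)]),np.hstack([panel(R["S"]["frame"],275,145,66,39,5)[:195],panel(R["S"]["frame"],130,208,54,39,5)[:195]])]) if 0 else np.hstack([panel(g("bA"),240,185,40,60,8),panel(g("bB"),240,115,50,60,8)])
cv2.imwrite("pics/m6.png",m)
E
```

```text
knob [0.4733 0.1596 0.1689] 0.0004 S [289.6 163.8] T [203.6 205.3]
collar [0.4985 0.1592 0.1674] 0.0002 S [294.7 168.1] T [205.5 196.2]
hub [0.5863 0.1551 0.1952] 0.0003 S [314.1 173.7] T [211.4 161.9]
stop [0.5255 0.1718 0.0603] 0.0001 S [301.2 202. ] T [207.5 194. ]
0.025259082345528112
```

View pics/m6.png

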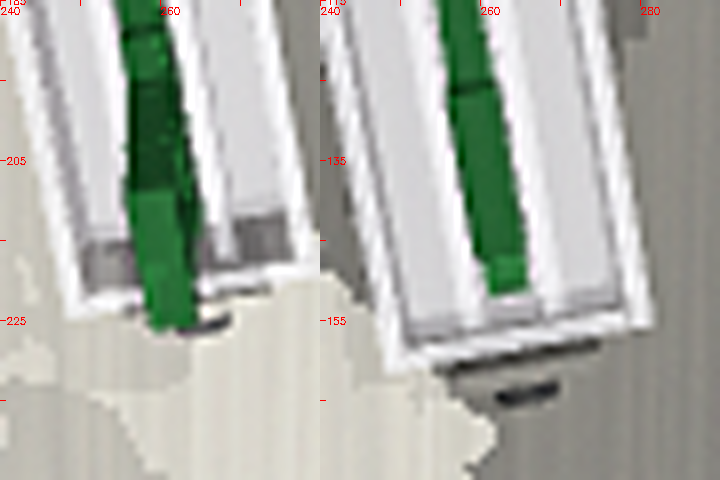

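```bash
python3 - <<'E'
from h import *
import pickle
R=pickle.load(open("R.pkl","rb")); a,b=wr(R["bA"]),wr(R["bB"])
p,e=tri([ray(a,(260.3,217.1)),ray(b,(261.4,136.8))]);print(p,e,proj(R["S"],p),proj(R["T"],p))
for c,u,v in((b,(259.5,126.3),(263.3,147.3)),(a,(259,208.6),(261.6,225.6))):
    A,B=atz(ray(c,u),.122),atz(ray(c,v),.122);d=B-A;print(A.round(4),B.round(4),np.linalg.norm(d),np.arctan2(d[1],d[0]))
# bin side edges
for c,u,v in((b,(240+(390-320)/8,115+365/8),(240+645/8-40,115+322/8)),): 
    d=atz(ray(c,v),.045)-atz(ray(c,u),.045);print("bin x",np.linalg.norm(d),np.arctan2(d[1],d[0]))
from plant import robot
for z in(.3,.101): print(robot.inverse_kinematics([.462,-.247,z],dn(D/2+.17)))
E
```

```text
[ 0.46288916 -0.24837665  0.11963677] 0.0003090639620520697 [154.95946771 220.89788097] [352.96419528 233.47435928]
[ 0.4609 -0.2363  0.122 ] [ 0.4654 -0.2604  0.122 ] 0.024452846379999685 -1.3861194670083323
[ 0.4609 -0.2363  0.122 ] [ 0.4642 -0.2589  0.122 ] 0.022878069851309607 -1.4248810412332333
bin x 0.04756942350554084 0.16816573114361402
[-0.70759176 -0.1200806   1.76873788  0.          1.49293538 -0.87759176]
[-0.70759176  0.07365752  1.95566197  0.          1.11227316 -0.87759176]
```

```bash
python3 - <<'E'
from h import *
from plant import robot
robot.set_gripper(.03,12)
robot.move_ptp([.463,-.248,.17],dn(D/2+.17))
robot.line_to([.463,-.248,.102],feed=.1)
robot.set_gripper(0,12)
print("w",robot.read_gripper_width(),robot.read_position(),robot.read_time_s())
robot.line_to([.463,-.248,.30],feed=.2)
print("w",robot.read_gripper_width(),robot.read_grip_force())
Y=D/2-.038
robot.move_ptp([.44,.161,.30],dn(Y))
robot.line_to([.442,.161,.1895],feed=.12)
robot.wait(.2)
S=robot.camera("scene");T=robot.camera("top")
P=np.array(robot.read_position()),np.array(robot.read_orientation());c=robot.camera("wrist")
import pickle;pickle.dump((S,T,(*P,c)),open("R2.pkl","wb"))
cv2.imwrite("pics/m7.png",np.vstack([np.hstack([panel(S["frame"],255,130,66,60,6),panel(T["frame"],180,180,66,60,6)]),cv2.resize(c["frame"][100:244,96:480],(792,297)) if 0 else panel(c["frame"],190,150,132,40,6)]))
print(P,robot.read_time_s(),robot.read_force())
E
```

```text
w 0.0077625461545258135 [ 0.46324651 -0.24819153  0.10243457] 33.8
w 0.00799794582416471 11.99255883693695
(array([0.44228283, 0.16103558, 0.1899796 ]), array([ 3.14064821e+00, -1.13977284e-04,  1.53284072e+00])) 37.8833 [ 0.09380793 -0.56341852 -0.60485325]
```

View pics/m7.png

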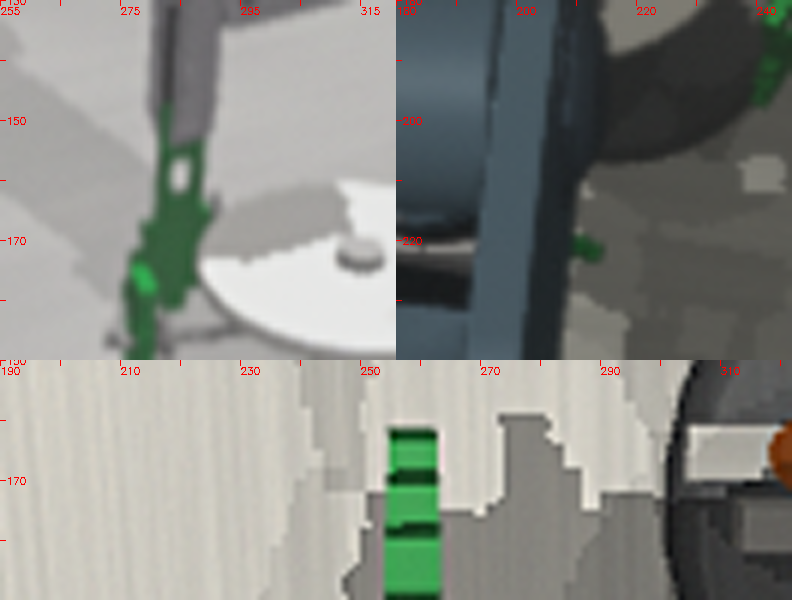

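```bash
python3 - <<'E'
from h import *
import pickle
S,T,w=pickle.load(open("R2.pkl","rb"))
for y in(.157,.161,.165): print(proj(S,[.442,y,.1689]))
for p in([.473,.1596,.17],[.4865,.1592,.168]): print(proj(S,p))
# line from clip motion direction in S: eye after moving to seat
print(proj(S,[.4866,.1593,.1689]))
E
```

```text
[282.60202931 159.55480789]
[283.70076093 159.21541767]
[284.79596796 158.87711617]
[289.57202718 163.4577005 ]
[292.20757971 166.08765344]
[292.27589631 165.82237863]
```

```bash
python3 - <<'E'
from h import *
from plant import robot
h=robot.line_to([.4866,.1593,.1898],feed=.04,threshold=4)
print(h,robot.read_position(),robot.read_force(),robot.read_time_s())
if not h:
    h=robot.line_to([.4866,.1593,.176],feed=.02,threshold=2.5)
    robot.wait(.1);print("low",h,robot.read_position(),robot.read_force(),robot.read_gripper_width(),robot.read_time_s())
S=robot.camera("scene")
cv2.imwrite("pics/m8.png",panel(S["frame"],262,130,66,75,8))
E
```

```text
False [0.48640918 0.15933401 0.18977148] [-0.57562121  0.17646545 -0.2690073 ] 39.15
low True [0.48641836 0.1593011  0.17815693] [-0.07196756  0.65673318  4.34028767] 0.007743368169708324 39.825
```

View pics/m8.png

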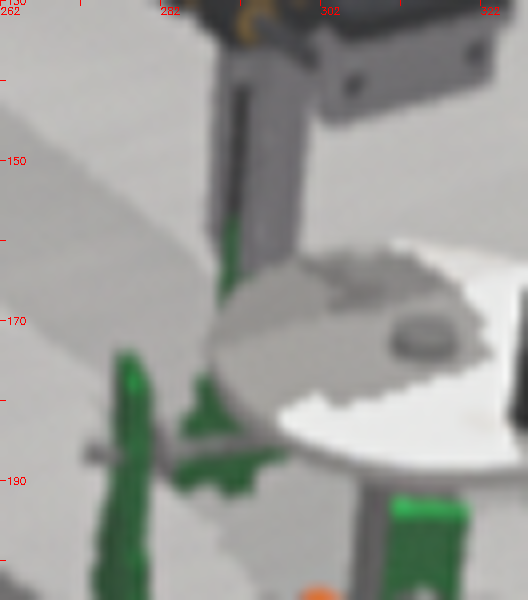

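```bash
python3 - <<'E'
from h import *
from plant import robot
robot.set_gripper(.018)
robot.wait(.3); print(robot.read_force(),robot.read_position(),robot.read_grip_force())
robot.line_to([.4866,.1593,.215],feed=.06)
robot.line_to([.4866,.1593,.32],feed=.2)
robot.move_ptp([.40,.03,.32],dn(D/2)); robot.wait(.4)
P,O,c=np.array(robot.read_position()),np.array(robot.read_orientation()),robot.camera("wrist")
S=robot.camera("scene");T=robot.camera("top")
m=np.hstack([panel(S["frame"],262,130,66,75,6),panel(T["frame"],180,160,66,75,6)])
cv2.imwrite("pics/m9.png",m)
cv2.imwrite("pics/w9.png",c["frame"]); w=wr((P,O,c)); u=proj(w,[.4868,.1592,.18]);print(u,robot.read_time_s())
x,y=int(u[0])-50,max(0,int(u[1])-55)
cv2.imwrite("pics/m9.png",np.hstack([panel(S["frame"],262,130,66,100,6)[:600],panel(c["frame"],x,y,66,100,6)[:600]]))
E
```

```text
[0.6963396  0.15253358 0.23962535] [0.48584326 0.15925242 0.17743003] 0.0
[337.72985237  64.3154198 ] 43.2417
```

View pics/m9.png

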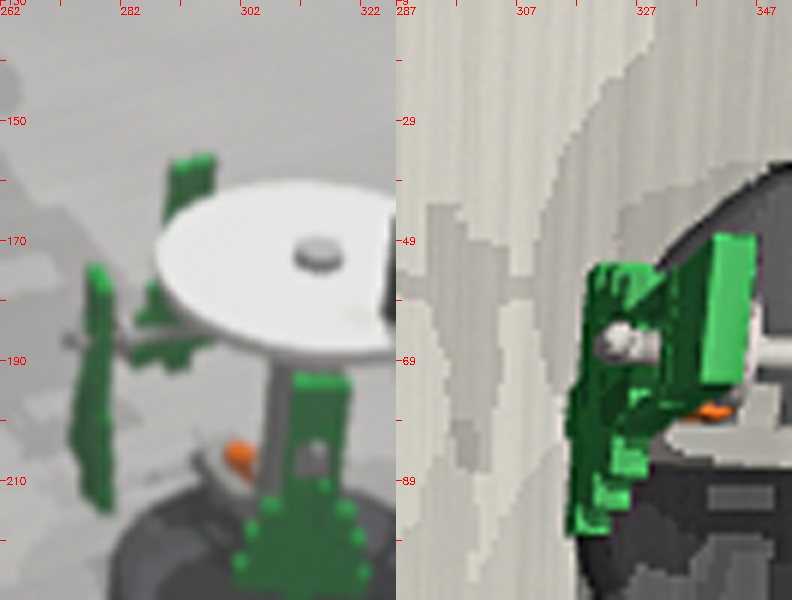

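```bash
python3 - <<'E'
from h import *
import pickle
from plant import robot
w=wr((np.array(robot.read_position()),np.array(robot.read_orientation()),robot.camera("wrist")))
for n,p in(("knob",[.4733,.1596,.1689]),("tab",[.4868,.1592,.198])): print(n,proj(w,p))
# peg/clip displacement between post-turn and now, fixed cameras, subpixel registration of rigid carousel parts
R=pickle.load(open("R.pkl","rb"));S1=robot.camera("scene")["frame"];S0=R["S"]["frame"]
T1=robot.camera("top")["frame"];T0=R["T"]["frame"]
g=lambda i:np.float32(cv2.cvtColor(i,cv2.COLOR_BGR2GRAY))
H=lambda i:np.float32(cv2.inRange(cv2.cvtColor(i,cv2.COLOR_BGR2HSV),(45,80,30),(80,255,255)))
for n,a,b,r in(("S front clip",S0,S1,(298,190,36,48)),("S left clip",S0,S1,(268,170,20,50)),("S right",S0,S1,(338,150,30,70)),("T all",T0,T1,(170,120,80,60))):
    x,y,ww,h=r;print(n,cv2.phaseCorrelate(H(a)[y:y+h,x:x+ww].copy(),H(b)[y:y+h,x:x+ww].copy()))
E
```

```text
knob [323.11850576  65.56949301]
tab [342.73703204  60.49975502]
S front clip ((0.023062357179277626, 0.012864817086821745), 1.0101089345084295)
S left clip ((0.030285543415143223, -0.044768823817211256), 0.816635069847107)
S right ((0.028067648950122148, -0.06790449228234507), 0.9996447485906107)
T all ((0.0783031333807287, 0.05037137400067593), 0.9650068646669387)
```

```bash
python3 -c "
from plant import robot
print(robot.sign_off(),robot.read_time_s())"
```

```text
the job is handed in; nothing more can be done
the job is handed in; nothing more can be done
```

I turned the carousel clockwise onto its stop, pressed it there at about 8 N and left it resting. The green pine clip hangs by its eye on the empty hook, let go. The jars, diffuser stone and brush were not touched, and I handed the job in at about 44 s; the judge's result was not shown.

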